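# Transfer a freshly lacquered sample board to the drying frame on a scraper

## Task

The sample board on the coating stand has a freshly lacquered red face, so neither the gripper nor the arm may touch the board. Pick up the scraper by its taped handle, slide the blade under the board between the stand's two bearers, lift the board on it, carry it over about level and set it down gently, face up, in the empty drying frame, flat on both ledges inside the four corner stops. Then draw the blade out, leave the board there, and lay the scraper down flat on the bench the same way up as it lay; leave the cup, the cork block and the whetstone where they are.

Things in the scene. Friction and masses are not known exactly. Their poses are not given: they have to be found in the camera images.
- scraper: lacquer scraper, loose, 213 long, 70 wide, 22 high, 0.16 kg, lying flat. Blade along its -y, black taped handle along +y, z up. Origin on the underside where neck and handle meet, at bench height when it lies flat. Neck and blade are one flat 1.8 mm plate, 27 mm wide at y = 0, 45 at y = -42, 70 at the tip y = -106 (blade from -42 to -106)
- scraper_grip (a point): centre of the scraper's handle, near its centre of mass, 11 mm above the underside; scraper's axes. The handle is an oval bar along y: 42 wide (x), 22 high, widest at this height; it runs from 61 mm ahead of this point (-y) to 57 mm behind
- scraper_blade (a point): on the blade's top face, mid-blade, 65 mm ahead (-y) of the scraper's origin and 41 mm behind the tip; scraper's axes. With the handle level the plate slopes down to the tip by 0.064 rad: its top is 12.4 mm above the scraper's underside at y = 0, 8.3 here, 5.6 at the tip (underside there 3.8)
- sample_board: sample board, loose, about 0.08 kg: 90 mm (its x) by 130 mm (its y) by 6 mm thick, glossy dark red wet face up, bare wood edges and underside. Origin at the centre of its underside, z up
- coating_stand: coating stand, fixed: plywood foot 130 (x) by 160 (y) by 10 mm; two bearers along x, 110 long, top 40 mm above the bench, centred at y = -56 and +56, 14 wide (8 on top). The board lies across them, its x about along the stand's x. Between them a clear channel 98 wide, 10 to 40 mm up, open at both ends (-x nearer the robot, and +x). Origin at the centre of the underside, z up
- drying_frame: empty drying frame, fixed, pale wood: base 118 (x) by 170 (y) by 10 mm; ledges along x, |y| = 50 to 71, top 40 mm up; cheeks |y| = 71 to 85, 56 high, dowels on top to 62; corner stops on the ledges, |x| = 51 to 59, 50 high. The channel between the ledges, above 10 mm, is 100 wide and open at both ends and above. Origin at the centre of the underside, z up
- frame_pocket (a point): centre of the drying frame's pocket at ledge height, 40 mm above the bench; frame's axes. The pocket between stops and cheeks is 102 (x) by 142 mm (y); the board's origin belongs here, its x along the frame's x, either way round. (Another frame at the back of the bench already holds a black board)
- lacquer_cup: small white cup with red lacquer, 62 diameter, 48 high, loose; origin at the centre of its underside. Leave alone.
- cork_block: cork sanding block 48 x 78 x 28 mm, loose; origin at the centre of its underside. Leave alone.
- whetstone: two-coloured whetstone 42 x 120 x 24 mm, loose; origin at the centre of its underside, long along its y. Leave alone.

How it is judged:
By the outcome, as a careful person would: the job done as asked, in the order asked, and still so for the second after the job is handed in, with the robot touching nothing.
It also fails if it takes over 58 s, if anything falls off the work surface, if the arm or the gripper's body presses on something with over 40 N, if the wrist force passes 120 N, or if a joint passes its speed limit or range.

## Robot

A 7-joint arm with a two-finger parallel gripper is mounted at the origin on a cart in front of the work surface, level with it; the furniture and walls round the work are solid. World frame = base frame: x ahead of the robot, y to its left, z up, the work surface at z = 0. Lengths are in m, angles in rad, forces in N, time in s.
With the tool pointing down it reaches from about 0.35 to 0.9 m from the base axis. Payload 8.1 kg.
Tool frame: the origin (TCP) lies on the centre line of the jaws, within the pads' length; the fingertips stand 11 mm ahead of it and the grasp point (between the pads) lies 8 mm behind it (arm.nose_length is the distance from the TCP to the fingertips, in m); z points along the fingers, y is the line along which they close (so a half turn about z gives the same grasp; the last joint's range is limited). The gripper opens to 92 mm and grips with 3 to 60 N. Pads are 19 mm wide; open, the fingers measure 130 mm over their backs; the gripper's body (75 mm by 190 mm) begins 47 mm behind the grasp point.
Start: joints at [-1.262, 0.434, 0.025, 1.573, -0.012, 1.134, -0.075], TCP at [0.25, 0.573, 0.202] pointing down, gripper open.
Joint ranges: [-2.62, 2.62], [-0.44, 2.09], [-1.27, 1.32], [0.08, 2.57], [-1.32, 4.46], [0.12, 2], [-2.74, 2.74]. Speed limits (rad/s): [2.22, 2.22, 3.01, 3.01, 3.14, 3.14, 3.14].

## Interface

Orientations are given as a rotation vector (axis times angle).
In Python, from cell import arm gives the robot as it stands.
- The arm moves only by the tool jog_arm, never from a script. Its argument "moves" is a list of rows, each a list of 4 numbers: the shift along the tool's x, y, z in m, then the turn about the tool's z in rad. In form: [[tx, ty, tz, spin], ...]. A call has 1 to 20 rows; each row is the pose to reach, as a shift and turn from the pose commanded when the call began, along the tool's axes at that moment; what a row does not reach only later rows make up. A row lasts 1/8 s, in which the tool goes at most 62.5 mm and 10.7 degrees, less where a joint would pass 70% of its speed; a pose out of reach is approached as far as the arm can. A call with a gripper value outside its range is refused whole. "hand" is the finger opening in m, from 0 to 0.0918, set as the call begins (left out, the last holds). The fingers move at their own pace and stop on an object; "newtons" is the grip in N (left out, the last holds). Time passes only in rows, so rows that repeat a pose let the fingers close. It gives the time, the measured TCP pose, the force, the opening and the grip force at its end, in the units of the state.
- arm.observe(): the state, without advancing time (a new reading comes with each control period).
- arm.get_image(name): name is "scene" or "top" or "wrist"; returns a dict with "color" (400x640x3 uint8, red, green, blue), "z_map" (400x640 float32, m along the optical axis (not along the pixel's ray), 0 where there is no reading), "fx", "fy", "cx", "cy" (pixels), "k1" (the pictures are not rectified: a ray, as slopes to the right and down, at radius r is drawn at 1 + k1 r^2 times it, then the intrinsics apply), "rvec" (rotation vector, rad) and "tvec" (3), from world to camera coordinates, as OpenCV has them. Camera axes: x right, y down, z forward; pixel columns grow to the right and rows downward; lengths in m; the calibration is good to about 2 mm. A picture is of the moment at which its call begins.
- arm.sign_off(): hands the job in; it is judged then, once.
The state is a dict: "clock": time; "joints": joint angles; "dq": joint speeds; "joint_efforts": joint torques, N m; "position": TCP position; "ee_rot": TCP orientation; "force": force on the tool from outside, world axes, zero at the start; "ft_torque": the same for the moment, N m; "width": opening from 0.0 (shut) to 1.0 (fully open); "gripper_force": force on a finger pad.
Only numpy, scipy, OpenCV 4.12 (cv2) and the standard library are available. Lean on these libraries where they do the work, as an engineer would, in place of code of your own. Each camera call takes 0.05 s, during which the arm holds its last target. There are 200 camera calls.

## Working session

There is one attempt and no reset: what is moved stays moved. The work goes in short steps, Python scripts to look and compute and a tool call to move; the robot and the scene stay as the last step left them, time stands still between calls to the robot, and variables do not carry over. Pictures are saved under pics/ and viewed, at most 10 in all, crops included, and the job is handed in when it is done.

Besides the shell and the picture viewer there is one more tool, called after "Request:" in YAML: its name, and indented under it one key for each argument. jog_arm: Moves the arm, as the interface text tells. Its arguments: {"type":"object","properties":{"moves":{"type":"array"},"hand":{"type":"number"},"newtons":{"type":"number"}},"required":["moves"]}

```bash
ls; mkdir -p pics; cat > h.py <<'E'
import numpy as np, cv2
from scipy.spatial.transform import Rotation as R
from cell import arm
def cloud(im):
    h,w=im["z_map"].shape
    u,v=np.meshgrid(np.arange(w),np.arange(h))
    K=np.array([[im["fx"],0,im["cx"]],[0,im["fy"],im["cy"]],[0,0,1.]])
    p=cv2.undistortPoints(np.stack([u,v],-1).reshape(-1,1,2).astype(np.float64),K,np.array([im["k1"],0,0,0,0.])).reshape(h,w,2)
    z=im["z_map"]
    P=np.dstack([p[...,0]*z,p[...,1]*z,z])
    M=R.from_rotvec(np.ravel(im["rvec"])).as_matrix()
    W=(P-np.ravel(im["tvec"]))@M
    W[z==0]=np.nan
    return W
E
python3 - <<'E'
from h import *
for n in("top","scene"):
    im=arm.get_image(n); cv2.imwrite(f"pics/{n}0.png",im["color"][...,::-1]); W=cloud(im); np.savez(f"{n}0.npz",W=W,c=im["color"])
print({k:v for k,v in im.items() if k not in("color","z_map")}); print(arm.observe())
E
```

```text
pics
{'fx': 413.7281102919071, 'fy': 413.7281102919071, 'cx': 328.21027130846005, 'cy': 202.00512426968086, 'k1': -0.021869745631690432, 'rvec': array([ 1.97097493, -0.96620745,  0.55709769]), 'tvec': array([-0.49890108,  0.21048104,  0.67681506])}
{'clock': 0.1, 'joints': array([-1.26159005,  0.43512624,  0.02494514,  1.57399306, -0.01159172,
        1.13400019, -0.07508976]), 'dq': array([-0.00084953, -0.00303432, -0.00158484, -0.00255347, -0.00165505,
       -0.00158149, -0.00070277]), 'joint_efforts': array([ 2.49137185e-03, -6.69124174e+01,  9.87988897e-01, -3.15144932e+01,
       -6.04671612e-02,  3.75256932e-02,  8.12638064e-05]), 'position': array([0.25000925, 0.5722872 , 0.20164501]), 'ee_rot': array([-6.42314954e-01, -3.07506223e+00,  2.15577343e-03]), 'force': array([-0.74283182,  0.37013341, -0.29373722]), 'ft_torque': array([0.01287933, 0.05814956, 0.01110367]), 'gripper_force': 0.0, 'width': 0.9996438413826749}
```

View pics/top0.png

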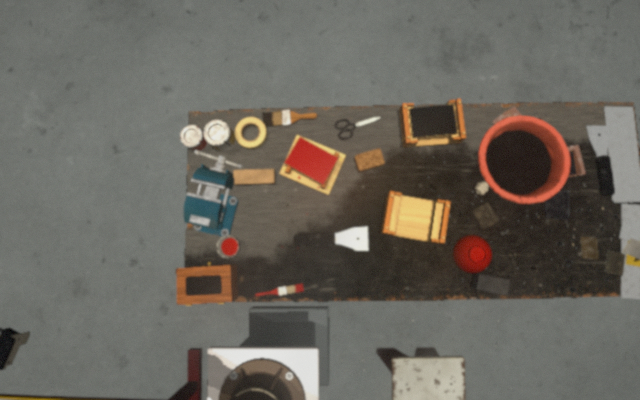

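View pics/scene0.png

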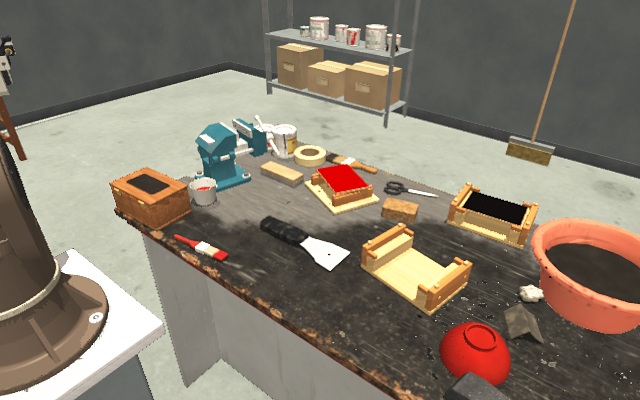

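The top view shows the stand with the red board at about (313,163), the empty frame at (417,218), the blade at (352,238) with its handle to the left, the cork block at (370,158) and the cup at (229,246). The scene view agrees: the scraper's handle runs from (265,225) to (305,245).

```bash
cat > m.py <<'E'
from h import *
def rect(P):
    (c,s,a)=cv2.minAreaRect(P[:,:2].astype(np.float32)*1000); return np.round(c,1),np.round(s,1),round(a,1)
T=np.load("top0.npz");S=np.load("scene0.npz")
for nm,D in(("top",T),("scene",S)):
    W=D["W"];c=D["c"].astype(int);r,g,b=c[...,0],c[...,1],c[...,2]
    print(nm,"bench z",[np.nanmedian(W[...,2][(abs(W[...,0]-x)<.02)&(abs(W[...,1]-y)<.02)]) for x,y in((.45,0),(.6,-.1),(.45,-.3))])
    red=(r>120)&(g<60)&(b<60)&(W[...,2]>.03)&(W[...,2]<.06)
    n,l,st,ce=cv2.connectedComponentsWithStats(red.astype(np.uint8))
    for i in range(1,n):
        if st[i,4]>150: P=W[l==i]; print("red",st[i],rect(P),np.median(P,0))
    for lo,hi,nm2 in((.004,.1,"all"),(.03,.1,"hi")):
        m=(W[...,2]>lo)&(W[...,2]<hi)&(W[...,0]>.3)&(W[...,0]<1)&(abs(W[...,1])<.5)
        n,l,st,ce=cv2.connectedComponentsWithStats(m.astype(np.uint8),connectivity=4)
        for i in range(1,n):
            if st[i,4]>40: P=W[l==i]; print(nm2,st[i],*rect(P),"z",np.round(np.percentile(P[:,2],[5,50,95]),3))
E
python3 m.py
```

```text
top bench z [np.float64(-0.00010608686398714032), np.float64(9.350114217792255e-05), np.float64(0.0050588131492767295)]
red [287 139  48  38 972] (array([ 681.6, -147.3]), array([117.2,  80.1]), 58.7) [ 0.68549755 -0.14275993  0.04599516]
red [462 238  29  31 656] (array([ 411.1, -604.8]), array([77.4, 81.4]), 75.3) [ 0.40991259 -0.60209677  0.04094102]
all [ 399  103   35   45 1319] [ 784.8 -456.6] [118.3  88.7] 1.6 z [0.009 0.046 0.057]
all [ 180  110  137   42 2474] [781.   30.6] [103.5 400.4] 14.2 z [0.007 0.026 0.079]
all [334 117  47  23 229] [ 807.9 -278.4] [ 65.8 137.7] 33.0 z [0.004 0.007 0.011]
all [ 280  135   65   61 2308] [ 678.3 -149.8] [162.5 133.2] 65.9 z [0.008 0.044 0.049]
all [354 149  30  24 490] [ 687.1 -314.2] [54.5 78.2] 14.9 z [0.015 0.028 0.031]
all [213 156  30  14 179] [673.5  84.2] [38. 67.] 12.2 z [0.056 0.091 0.098]
all [ 194  169   82   88 1966] [567.7  88.7] [178.6 286.2] 62.7 z [0.011 0.024 0.095]
all [ 381  191   59   51 2200] [ 520.6 -432.3] [156.6 126.4] 80.0 z [0.007 0.012 0.056]
all [ 294  227   74   24 1139] [ 451.1 -201.5] [ 64.1 212.4] 4.8 z [
[... 2001 characters left out ...]
21.1] 78.2 z [0.009 0.012 0.056]
all [174 234  55  26 431] [311.9 -51.7] [ 24.6 140.2] 9.3 z [0.006 0.01  0.013]
hi [ 197  124  100   54 1991] [642.5 127.1] [315.6 168.3] 8.4 z [0.036 0.072 0.095]
hi [ 311  164   62   37 1175] [ 680.  -150.3] [139.8 110.5] 65.6 z [0.033 0.044 0.046]
hi [ 116  167   73   52 1815] [343.9 145.6] [ 89.  153.5] 0.7 z [0.037 0.072 0.074]
hi [190 178  26  19 310] [440.3  88.1] [61.8 62.2] 24.4 z [0.031 0.039 0.047]
hi [ 448  183   52   35 1013] [ 784.8 -458.4] [120.9  86.6] 3.1 z [0.038 0.046 0.056]
hi [ 362  223   52   41 1123] [ 528.9 -375.3] [ 37.1 120.2] 78.6 z [0.033 0.043 0.058]
hi [417 264  34  36 287] [ 494.7 -489.9] [ 19.7 103.2] 89.7 z [0.034 0.041 0.051]
```

```bash
cat > m2.py <<'E'
from h import *
from m import rect
print("=====")
for nm in("top","scene"):
    D=np.load(nm+"0.npz");W=D["W"];c=D["c"].astype(int);z=W[...,2]
    def comp(m,near):
        n,l,st,ce=cv2.connectedComponentsWithStats(m.astype(np.uint8),connectivity=4)
        best=None
        for i in range(1,n):
            if st[i,4]<40: continue
            P=W[l==i]; d=np.linalg.norm(np.median(P[:,:2],0)-near)
            if best is None or d<best[0]: best=(d,P)
        return best[1]
    def show(t,P):
        q=P[:,:2]; C=np.cov(q.T); w,v=np.linalg.eigh(C); a=np.degrees(np.arctan2(v[1,1],v[0,1]))
        print(nm,t,"rect",*rect(P),"mean",np.round(q.mean(0)*1000,1),"long ang",round(a%180,1),"sd",np.round(np.sqrt(w*12)*1000,1),"z",np.round(np.percentile(P[:,2],[5,50,95]),4))
    show("frame",comp((z>.005)&(z<.1)&(W[...,1]>-.56)&(W[...,0]>.4),(.515,-.435)))
    for y in(-.37,-.49): show("cheek",comp((z>.048)&(z<.1)&(W[...,1]>-.56)&(W[...,0]>.4),(.51,y)))
    show("stand",comp((z>.005)&(z<.1),(.68,-.15)))
    show("board",comp((z>.0425)&(z<.1)&(W[...,1]<-.05),(.68,-.15)))
    show("scraper",comp((z>.003)&(z<.1)&(W[...,0]<.55),(.45,-.2)))
    P=comp((z>.003)&(z<.1)&(W[...,0]<.55),(.45,-.2)); y=P[:,1]
    for a,b in((-.31,-.29),(-.29,-.27),(-.27,-.25),(-.22,-.2),(-.2,-.16),(-.16,-.12),(-.12,-.1)):
        s=P[(y>a)&(y<b)]
        if len(s)>5: print("  slice",a,b,"x",np.round(np.percentile(s[:,0],[1,99])*1000,1),np.round(s[:,0].mean()*1000,1),"zmed",round(np.median(s[:,2]),4))
    print("  y range",y.min(),y.max())
    v=W[(z>.03)&(z<.4)&(W[...,0]>.4)&(W[...,0]<.65)&(W[...,1]>-.1)&(W[...,1]<.3)]
    print("vise",v.min(0),v.max(0)); v=v[v[:,0]<.53]; print("vise near",v.min(0))
E
python3 m2.py | sed '1,/=====/d'
```

```text
top frame rect [ 514.3 -439.8] [173.3 118.6] 79.1 mean [ 513.9 -442.1] long ang 79.7 sd [117.1 180.6] z [0.0077 0.0138 0.0575]
top cheek rect [ 527.3 -371.5] [ 34.9 118.3] 77.7 mean [ 528.  -364.1] long ang 169.0 sd [ 26.3 129.3] z [0.0498 0.0555 0.0603]
top cheek rect [ 502.2 -506.7] [ 36.  115.7] 78.4 mean [ 499.1 -513.2] long ang 167.6 sd [ 25.1 127.6] z [0.0492 0.0557 0.0599]
top stand rect [ 676.8 -150.4] [160.9 130.9] 65.5 mean [ 670.7 -151.3] long ang 69.6 sd [125.9 153.4] z [0.0077 0.044  0.0486]
top board rect [ 680.4 -148.3] [127.5  90.4] 59.4 mean [ 679.5 -148.3] long ang 58.9 sd [ 89.6 127.1] z [0.0432 0.046  0.0493]
top scraper rect [ 453.1 -202.1] [ 66.9 213.8] 4.3 mean [ 457.5 -211.6] long ang 90.8 sd [ 49.7 218.1] z [0.0049 0.0127 0.0235]
  slice -0.31 -0.29 x [427.4 490.8] 458.1 zmed 0.0063
  slice -0.29 -0.27 x [426.4 488.1] 457.7 zmed 0.0078
  slice -0.27 -0.25 x [427.9 487. ] 458.0 zmed 0.0088
  slice -0.22 -0.2 x [440.  475.1] 458.2 zmed 0.0177
  slice -0.2 -0.16 x [437.6 477.4] 457.4 zmed 0.0212
  slice -0.16 -0.12 x [437.6 475.4] 456.2 zmed 0.0208
  slice -0.12
[... 830 characters left out ...]
 [0.0432 0.0447 0.0464]
scene scraper rect [ 462.9 -203.8] [212.2  70.3] 87.8 mean [ 456.2 -218.3] long ang 92.9 sd [ 51.5 213.2] z [0.0066 0.0111 0.0229]
  slice -0.31 -0.29 x [424.5 494.1] 458.0 zmed 0.0074
  slice -0.29 -0.27 x [425.8 491.6] 458.3 zmed 0.0085
  slice -0.27 -0.25 x [431.7 490.1] 460.4 zmed 0.0096
  slice -0.22 -0.2 x [441.4 476.7] 455.5 zmed 0.018
  slice -0.2 -0.16 x [438.9 474.1] 452.2 zmed 0.0211
  slice -0.16 -0.12 x [437.8 477.4] 452.1 zmed 0.0211
  slice -0.12 -0.1 x [438.5 472.8] 451.8 zmed 0.0208
  y range -0.30926981498555095 -0.09752691672656182
vise [0.40895095 0.05553446 0.03002773] [0.64713027 0.19301826 0.14232952]
vise near [0.40895095 0.05553446 0.03002773]
```

```bash
cat >> h.py <<'E'
def go(*targets):
    "targets: (x,y,z,heading of tool x in deg) -> rows in tool axes from current pose"
    s=arm.observe(); p=s["position"]; M=R.from_rotvec(s["ee_rot"]).as_matrix()
    h=np.degrees(np.arctan2(M[1,0],M[0,0]))
    print("now",np.round(p,4),"head",round(h,2),"tilt",np.round(M[:2,2],4),"t",s["clock"],"q",np.round(s["joints"],2),"w",round(s["width"]*91.8,1),"F",np.round(s["force"],1),s["gripper_force"])
    for x,y,z,hd in targets:
        d=M.T@(np.array([x,y,z])-p); print(np.round(d,4), round(-np.radians((hd-h+180)%360-180),4))
E
python3 -c "
from h import *
go((.457,-.153,.2,90.6),(.457,-.153,.08,90.6),(.457,-.153,.013,90.6))"
```

```text
now [0.25   0.5723 0.2016] head 156.4 tilt [-0.0004 -0.0013] t 0.1 q [-1.26  0.44  0.02  1.57 -0.01  1.13 -0.08] w 91.8 F [-0.7  0.4 -0.3] 0.0
[-0.48   -0.5818  0.0025] 1.1485
[-0.48   -0.5816  0.1225] 1.1485
[-0.48   -0.5815  0.1895] 1.1485
```

Request:
jog_arm:
  moves:
    - [-0.04,-0.05,0,0.1]
    - [-0.08,-0.1,0,0.2]
    - [-0.12,-0.145,0,0.29]
    - [-0.16,-0.194,0,0.38]
    - [-0.2,-0.242,0,0.48]
    - [-0.24,-0.29,0,0.57]
    - [-0.28,-0.34,0,0.67]
    - [-0.32,-0.388,0,0.765]
    - [-0.36,-0.436,0,0.86]
    - [-0.4,-0.485,0,0.955]
    - [-0.44,-0.533,0,1.05]
    - [-0.48,-0.582,0,1.1485]
    - [-0.48,-0.582,0.03,1.1485]
    - [-0.48,-0.582,0.07,1.1485]
    - [-0.48,-0.582,0.11,1.1485]
    - [-0.48,-0.582,0.11,1.1485]
    - [-0.48,-0.582,0.11,1.1485]
    - [-0.48,-0.582,0.11,1.1485]
  hand: 0.0918

```text
clock: 2.35
position: [0.4582, -0.153, 0.0938]
ee_rot: [2.208, 2.232, 0.003]
force: [0.8, 0.6, 1.0]
width: 1.0
gripper_force: 0.0
```

```bash
python3 -c "
from h import *
im=arm.get_image('wrist'); cv2.imwrite('pics/w1.png',im['color'][...,::-1]); W=cloud(im); z=W[...,2]
go((.457,-.153,.04,90.6),(.457,-.153,.013,90.6))
m=(z>.003)&(z<.03)&(abs(W[...,0]-.457)<.06)&(W[...,1]<-.06)&(W[...,1]>-.33)
P=W[m]; y=P[:,1]
print('tip/end',np.percentile(y,[.5,99.5]))
for a in np.arange(-.31,-.09,.02):
    s=P[(y>a)&(y<a+.02)]
    if len(s)>20: q=np.percentile(s[:,0],[1,99]); print(round(a,2),np.round(q*1000,1),round(q.mean()*1000,1),round(np.percentile(s[:,2],90)*1000,1))
"
```

```text
now [ 0.4581 -0.1528  0.0937] head 90.61 tilt [ 0.0027 -0.    ] t 2.4 q [-0.27  0.38  0.62  2.08 -0.31  0.77  0.56] w 91.7 F [-1.8  0.5 -0.2] 0.0
[-0.0002 -0.0013  0.0537] 0.0002
[-0.0002 -0.0013  0.0807] 0.0002
tip/end [-0.30533333 -0.09611716]
-0.31 [424.6 491.5] 458.1 7.5
-0.29 [425.1 490.2] 457.6 8.5
-0.27 [426.9 489.6] 458.3 9.0
-0.25 [441.8 478.7] 460.3 11.1
-0.23 [443.9 476.6] 460.2 20.0
-0.21 [440.4 478.4] 459.4 22.1
-0.19 [439.7 478.1] 458.9 22.1
-0.17 [438.9 478. ] 458.4 22.1
-0.15 [438.  477.6] 457.8 21.9
-0.13 [438.5 476.2] 457.3 21.8
-0.11 [438.5 475.5] 457.0 21.2
```

View pics/w1.png

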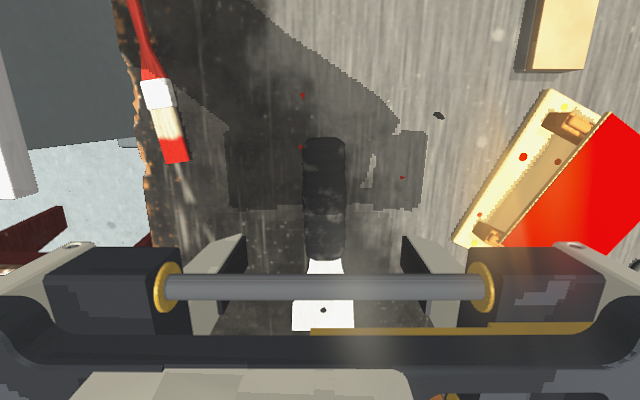

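The wrist view shows the taped handle at (325,200), centred between the open fingers and aligned with them. Now going down to grip.

Request:
jog_arm:
  moves:
    - [0,0,0.025,-0.007]
    - [0,0,0.05,-0.007]
    - [0,0,0.068,-0.007]
    - [0,0,0.078,-0.007]
    - [0,0,0.079,-0.007]
    - [0,0,0.079,-0.007]
    - [0,0,0.079,-0.007]

```text
clock: 3.28
position: [0.4576, -0.1528, 0.014]
ee_rot: [2.201, 2.24, 0.001]
force: [-0.6, 0.5, -0.5]
width: 1.002
gripper_force: 0.0
```

Request:
jog_arm:
  moves:
    - [0,0,0,0]
    - [0,0,0,0]
    - [0,0,0,0]
    - [0,0,0,0]
    - [0,0,0,0]
    - [0,0,0,0]
    - [0,0,0,0]
    - [0,0,0,0]
  hand: 0.03
  newtons: 55

```text
clock: 4.28
position: [0.4571, -0.1527, 0.0133]
ee_rot: [2.202, 2.241, 0.0]
force: [1.2, -0.2, -0.1]
width: 0.322
gripper_force: 0.0
```

```bash
python3 -c "
from h import *
go((.458,-.153,.08,91))"
```

```text
now [ 0.4571 -0.1527  0.0133] head 91.0 tilt [0.0001 0.    ] t 4.275 q [-0.17  0.51  0.51  2.14 -0.44  0.59  0.68] w 29.6 F [ 1.2 -0.2 -0.1] 0.0
[-0.0003  0.0009 -0.0667] -0.0
```

```bash
python3 -c "
from h import *
im=arm.get_image('wrist'); cv2.imwrite('pics/w2.png',im['color'][...,::-1])"
```

```text
(no output)
```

View pics/w2.png

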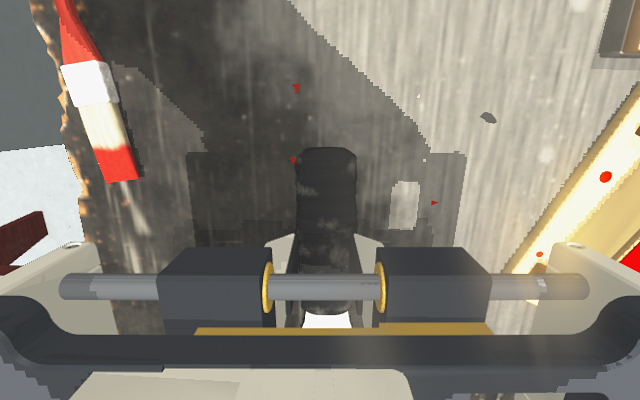

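The handle lies between the fingers at (325,220), but the pads show no force yet. I'll close further.

Request:
jog_arm:
  moves:
    - [0,0,0,0]
    - [0,0,0,0]
    - [0,0,0,0]
    - [0,0,0,0]
  hand: 0.0
  newtons: 55

```text
clock: 4.82
position: [0.457, -0.1527, 0.0133]
ee_rot: [-2.202, -2.241, -0.0]
force: [-0.7, -0.6, 0.7]
width: 0.005
gripper_force: 0.0
```

```bash
python3 -c "
from h import *
print(arm.nose_length,[a for a in dir(arm) if a[0]!='_'])
im=arm.get_image('scene'); c=im['color'][150:330,150:420,::-1]
a=cv2.resize(c,None,fx=2.2,fy=2.2,interpolation=cv2.INTER_CUBIC)
cv2.imwrite('pics/s3.png',a)
"
```

```text
0.011 ['PlanningError', 'get_image', 'nose_length', 'observe', 'sign_off']
```

View pics/s3.png

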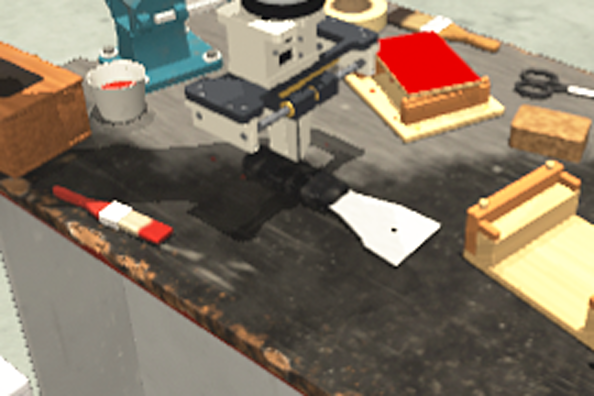

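The fingers have closed above the handle: their tips at crop (300,160) stand over the tape, not beside it. I'll measure the tip height from depth.

```bash
python3 -c "
from h import *
im=arm.get_image('scene'); W=cloud(im); c=im['color']
for v in range(198,236,3): print(v,[(np.round(W[v,u]*1000).astype(int).tolist(),int(c[v,u].mean())) for u in (280,284,288,292)])
im=arm.get_image('wrist'); W=cloud(im)
P=W[(abs(W[...,0]-.457)<.015)&(abs(W[...,1]+.153)<.012)]; print(len(P),np.percentile(P[:,2],[1,25,50,75,99]))
"
```

```text
198 [([425, -182, 121], 147), ([428, -191, 123], 43), ([438, -192, 119], 46), ([451, -191, 112], 52)]
201 [([422, -185, 117], 104), ([427, -191, 117], 42), ([437, -192, 112], 53), ([574, -79, -1], 156)]
204 [([442, -165, 92], 169), ([427, -191, 110], 70), ([467, -164, 79], 169), ([565, -87, -2], 155)]
207 [([441, -166, 85], 168), ([454, -165, 78], 147), ([466, -165, 72], 168), ([-9223372036854775808, -9223372036854775808, -9223372036854775808], 160)]
210 [([442, -165, 77], 166), ([453, -165, 71], 149), ([466, -165, 64], 168), ([545, -104, -2], 87)]
213 [([440, -166, 71], 164), ([454, -164, 63], 152), ([466, -165, 57], 170), ([535, -113, -2], 89)]
216 [([441, -165, 63], 186), ([454, -164, 55], 156), ([466, -164, 48], 169), ([526, -121, -2], 124)]
219 [([441, -164, 54], 189), ([453, -164, 48], 156), ([464, -166, 43], 157), ([516, -130, -2], 142)]
222 [([464, -141, 24], 30), ([451, -166, 42], 143), ([497, -135, 3], 78), ([506, -139, -1], 105)]
225 [([456, -149, 24], 28), ([463, -154, 22], 29), ([467, -162, 23], 35), ([475, -167, 21], 79)]
228 [([450, -155, 22], 25), ([454, -162, 23], 33), ([460, -169, 23], 34), ([466, -174, 21], 27)]
231 [([443, -161, 21], 32), ([449, -167, 20], 27), ([453, -175, 21], 27), ([457, -183, 23], 49)]
234 [([439, -164, 17], 40), ([443, -172, 18], 27), ([445, -182, 21], 44), ([450, -188, 21], 42)]
1772 [0.0188172  0.02102456 0.04630118 0.06012721 0.10144673]<string>:4: RuntimeWarning: invalid value encountered in cast
```

Depth puts the fingertips at z of about 39 mm and the body's underside at about 110. The reported TCP implies 2 and 68, so the real tool stands about 38 mm higher than reported. The xy agrees within 2 mm. I'll open, go part of the way down and measure again.

Request:
jog_arm:
  moves:
    - [0,0,0,0]
    - [0,0,0,0]
    - [0,0,0,0]
    - [0,0,0,0]
    - [0,0,0,0]
    - [0,0,0,0]
    - [0,0,0.008,0]
    - [0,0,0.015,0]
    - [0,0,0.015,0]
    - [0,0,0.015,0]
  hand: 0.0918

```text
clock: 6.22
position: [0.457, -0.1528, -0.0018]
ee_rot: [-2.202, -2.24, 0.0]
force: [0.3, 0.4, 1.0]
width: 0.995
gripper_force: 0.0
```

```bash
cat > tips.py <<'E'
from h import *
s=arm.observe(); p=s["position"]
def tips(n):
    im=arm.get_image(n); W=cloud(im); g=im["color"].mean(-1)
    m=(np.linalg.norm(W[...,:2]-p[:2],axis=-1)<.075)&(W[...,2]<.14)&(W[...,2]>.001)&(g>110)
    k,l,st,ce=cv2.connectedComponentsWithStats(m.astype(np.uint8),connectivity=4)
    for i in range(1,k):
        if st[i,4]>25:
            P=W[l==i]; b=P[P[:,2]<np.percentile(P[:,2],2)+.012]
            print(n,st[i],"zmin",np.round(np.percentile(P[:,2],[0,2,10]),4),"low part x",np.round([b[:,0].min(),b[:,0].max()],4),"y",np.round([b[:,1].min(),b[:,1].max()],4))
    return im
go()
im=tips("scene"); tips("wrist")
E
python3 tips.py; python3 -c "
from h import *
im=arm.get_image('scene'); cv2.imwrite('pics/s4.png',cv2.resize(im['color'][150:300,200:400,::-1],None,fx=3,fy=3,interpolation=cv2.INTER_CUBIC))"
```

```text
now [ 0.457  -0.1528 -0.0018] head 90.99 tilt [-0.0003  0.    ] t 6.225 q [-0.15  0.53  0.49  2.15 -0.47  0.56  0.7 ] w 91.3 F [0.3 0.4 1. ] 0.0
scene [254 173  43  25 204] zmin [0.1103 0.1127 0.1311] low part x [0.5113 0.5255] y [-0.1464 -0.1348]
scene [292 187  17  31 197] zmin [0.0243 0.0282 0.0369] low part x [0.504 0.52 ] y [-0.1656 -0.163 ]
scene [278 199  13  11  45] zmin [0.0983 0.0984 0.1004] low part x [0.4169 0.4529] y [-0.1865 -0.1805]
scene [257 222  14  17 158] zmin [0.001  0.0055 0.0375] low part x [0.426  0.4279] y [-0.1413 -0.1115]
scene [300 236  14  11  69] zmin [0.0012 0.0043 0.0108] low part x [0.4446 0.4777] y [-0.2278 -0.2118]
wrist [ 406  233   59   41 1150] zmin [0.0011 0.0268 0.0336] low part x [0.5043 0.5189] y [-0.1512 -0.141 ]
wrist [ 183  234   59   40 1159] zmin [0.0225 0.0271 0.0338] low part x [0.394 0.409] y [-0.1453 -0.1425]
wrist [  154   262   433    74 12617] zmin [0.0093 0.0715 0.0874] low part x [0.4078 0.5056] y [-0.2263 -0.1447]
wrist [559 275  15  12  92] zmin [0.1103 0.1104 0.1107] low part x [0.5193 0.5238] y [-0.1195 -0.1155]
wrist [556 296   8   6  37] zmin [0.1109 0.111  0.1114] low part x [0.5194 0.5227] y [-0.1239 -0.1216]
wrist [ 557  353   83   47 1822] zmin [0.1294 0.1299 0.1303] low part x [0.5071 0.5283] y [-0.1371 -0.1227]
wrist [   0  355   52   45 1422] zmin [0.1293 0.1301 0.1304] low part x [0.3835 0.396 ] y [-0.1396 -0.1253]
wrist [   69   368   345    32 10030] zmin [0.1287 0.1302 0.1315] low part x [0.3998 0.4766] y [-0.1369 -0.1255]
wrist [479 393  51   7 298] zmin [0.1107 0.1109 0.1113] low part x [0.5048 0.521 ] y [-0.1603 -0.156 ]
```

View pics/s4.png

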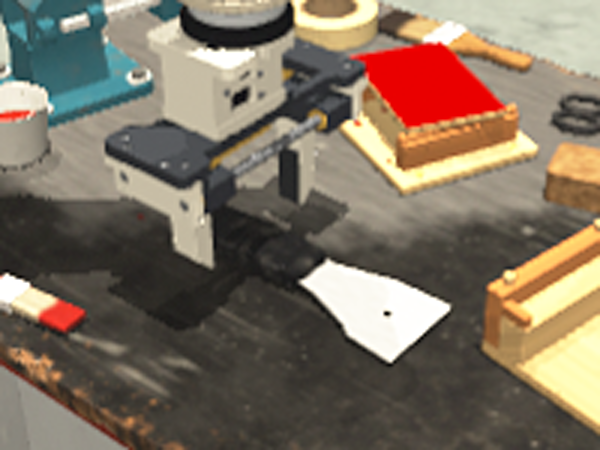

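Both cameras put the open fingertips at z of about 23–24 mm, 37 mm above the reported value, and centred on the handle at x 0.457, y -0.1535. I'll treat this as a constant 37 mm offset along the tool and go down 20 mm more.

Request:
jog_arm:
  moves:
    - [0,0,0.008,0]
    - [0,0,0.014,0]
    - [0,0,0.018,0]
    - [0,0,0.02,0]
    - [0,0,0.02,0]
    - [0,0,0.02,0]

```text
clock: 7.12
position: [0.4572, -0.1528, -0.0216]
ee_rot: [2.202, 2.241, 0.0]
force: [-0.4, -0.2, -0.7]
width: 0.998
gripper_force: 0.0
```

Request:
jog_arm:
  moves:
    - [0,0,0,0]
    - [0,0,0,0]
    - [0,0,0,0]
    - [0,0,0,0]
    - [0,0,0,0]
    - [0,0,0,0]
    - [0,0,0,0]
  hand: 0.02
  newtons: 58

```text
clock: 8.0
position: [0.4573, -0.1528, -0.0216]
ee_rot: [2.202, 2.241, 0.0]
force: [0.7, -0.3, -0.9]
width: 0.436
gripper_force: 58.0
```

```bash
python3 tips.py | grep -v "wrist.*zmin \[0.1"
```

```text
now [ 0.4573 -0.1528 -0.0216] head 91.0 tilt [ 0.0003 -0.0001] t 8.0 q [-0.12  0.57  0.45  2.16 -0.5   0.51  0.73] w 40.0 F [ 0.7 -0.3 -0.9] 57.998061566613615
scene [255 180  42  26 516] zmin [0.0994 0.1109 0.1135] low part x [0.4057 0.5231] y [-0.1813 -0.1303]
scene [283 202  15  25 160] zmin [0.011  0.0145 0.0211] low part x [0.474  0.4956] y [-0.1705 -0.1632]
scene [268 215  10   7  34] zmin [0.072  0.0766 0.0823] low part x [0.3908 0.4085] y [-0.1897 -0.163 ]
scene [267 222  13  19 169] zmin [0.001  0.0014 0.0163] low part x [0.4289 0.4384] y [-0.1661 -0.1251]
scene [300 237  14  11  69] zmin [0.002  0.0042 0.0101] low part x [0.4444 0.4765] y [-0.2273 -0.2125]
wrist [ 213  233  300  102 9157] zmin [0.0011 0.0129 0.0304] low part x [0.42   0.4934] y [-0.1446 -0.1412]
wrist [ 507  273   55   27 1265] zmin [0.0798 0.0813 0.0829] low part x [0.5064 0.5279] y [-0.129 -0.117]
wrist [  88  276   53   24 1030] zmin [0.0824 0.0831 0.0839] low part x [0.3859 0.4072] y [-0.1311 -0.119 ]
wrist [452 393  35   7 208] zmin [0.0909 0.0911 0.0915] low part x [0.4963 0.5078] y [-0.1601 -0.1562]
```

The scraper is held (40 mm, 58 N). Checking clearance to the vise before turning.

```bash
python3 -c "
from h import *
V=np.vstack([np.load(n+'0.npz')['W'].reshape(-1,3) for n in('top','scene')])
V=V[(V[:,2]>.055)&(V[:,2]<.35)&(V[:,0]>.38)&(V[:,0]<.8)&(V[:,1]>-.1)&(V[:,1]<.25)]
b=np.array([.681,-.150]);h=np.radians(-28);f=np.array([np.cos(h),np.sin(h)]);l=np.array([-f[1],f[0]])
for d in(.25,.231,.212,.116):
    q=V[:,:2]-(b-d*f); a=np.abs(q@f)-.0375; e=np.abs(q@l)-.095
    dd=np.hypot(np.maximum(a,0),np.maximum(e,0)); i=dd.argmin(); print(d,b-d*f,'clear',dd.min(),V[i])
g=b-.231*f; g2=b-.116*f; z0=-.0216
go((.457,-.153,z0+.08,91),(*g,z0+.08,152),(*g,z0+.02,152),(*g2,z0+.02,152))
"
```

```text
0.25 [ 0.4602631  -0.03263211] clear 0.030548479531521205 [0.49040946 0.09353123 0.11107232]
0.231 [ 0.47703911 -0.04155207] clear 0.033055336125206336 [0.49377249 0.09256984 0.11808847]
0.212 [ 0.49381511 -0.05047203] clear 0.037180487092894156 [0.51552028 0.08676264 0.10918888]
0.116 [ 0.57857808 -0.0955413 ] clear 0.06228852393518756 [0.61036527 0.0648324  0.11486135]
now [ 0.4572 -0.1527 -0.0216] head 91.0 tilt [ 0.0003 -0.    ] t 8.1 q [-0.12  0.57  0.45  2.16 -0.5   0.51  0.73] w 40.0 F [ 0.7 -0.  -0. ] 57.99824411049485
[-0.0003 -0.0002 -0.08  ] 0.0
[ 0.1108  0.0218 -0.08  ] -1.0646
[ 0.1108  0.0217 -0.02  ] -1.0646
[ 0.0551  0.1223 -0.02  ] -1.0646
```

Request:
jog_arm:
  moves:
    - [0,0,-0.015,0]
    - [0,0,-0.04,0]
    - [0,0,-0.065,0]
    - [0.005,0,-0.08,-0.06]
    - [0.015,0.002,-0.08,-0.18]
    - [0.03,0.004,-0.08,-0.3]
    - [0.045,0.006,-0.08,-0.42]
    - [0.06,0.009,-0.08,-0.54]
    - [0.075,0.012,-0.08,-0.66]
    - [0.09,0.016,-0.08,-0.78]
    - [0.1,0.019,-0.08,-0.9]
    - [0.107,0.021,-0.08,-1.0]
    - [0.111,0.022,-0.08,-1.065]
    - [0.111,0.022,-0.065,-1.065]
    - [0.111,0.022,-0.045,-1.065]
    - [0.111,0.022,-0.028,-1.065]
    - [0.111,0.022,-0.021,-1.065]
    - [0.111,0.022,-0.021,-1.065]
    - [0.111,0.022,-0.021,-1.065]

```text
clock: 10.48
position: [0.4774, -0.0414, -0.0003]
ee_rot: [0.76, 3.048, 0.0]
force: [-0.5, 0.3, -0.2]
width: 0.436
gripper_force: 58.0
```

```bash
python3 -c "
from h import *
b=np.array([.681,-.150]);h=np.radians(-28);f=np.array([np.cos(h),np.sin(h)]);l=np.array([-f[1],f[0]])
go((*(b-.116*f),-.0006,152))
for n in('scene','top'):
    im=arm.get_image(n); W=cloud(im); c=im['color'].astype(int)
    if n=='scene': cv2.imwrite('pics/s5.png',cv2.resize(im['color'][130:280,200:400,::-1],None,fx=3,fy=3,interpolation=cv2.INTER_CUBIC))
    q=W[...,:2]-b; a=q@f; e=q@l
    m=(c.min(-1)>150)&(a>-.16)&(a<-.05)&(abs(e)<.05)&(W[...,2]>.015)&(W[...,2]<.05)
    print(n,m.sum(),'a',np.percentile(a[m],[1,99]),'z near tip',np.median(W[m&(a>np.percentile(a[m],85))],0))
    for lo,hi in((-.14,-.12),(-.12,-.1),(-.1,-.08),(-.08,-.06)):
        s=m&(a>lo)&(a<hi)
        if s.sum()>5: print(lo,'e',np.percentile(e[s],[2,98]),'z',np.median(W[s][:,2]))
"
```

```text
now [ 4.774e-01 -4.140e-02 -3.000e-04] head 152.01 tilt [ 0.0006 -0.    ] t 10.475 q [-0.2   0.5   0.24  2.14 -0.23  0.52  1.28] w 40.1 F [-0.5  0.3 -0.2] 57.99763305578381
[-0.1147 -0.0003  0.0003] 0.0001
scene 422 a [-0.15906584 -0.07557756] z near tip [ 0.60826656 -0.11713183  0.0255892 ]
-0.14 e [-0.02609757  0.02519579] z 0.028835190015370098
-0.12 e [-0.03340041  0.02830362] z 0.027638173420379882
-0.1 e [-0.03502767  0.02883935] z 0.026690730947974
-0.08 e [-0.03509675  0.03011292] z 0.025230941348221084
top 560 a [-0.1587276 -0.0786246] z near tip [ 0.60741363 -0.11213596  0.02730944]
-0.14 e [-0.02370609  0.02749881] z 0.030418551203643906
-0.12 e [-0.03157806  0.03064033] z 0.0289074582919314
-0.1 e [-0.0337059   0.03185553] z 0.02809564471441776
-0.08 e [-0.02754788  0.03217801] z 0.026784054168333543
```

View pics/s5.png

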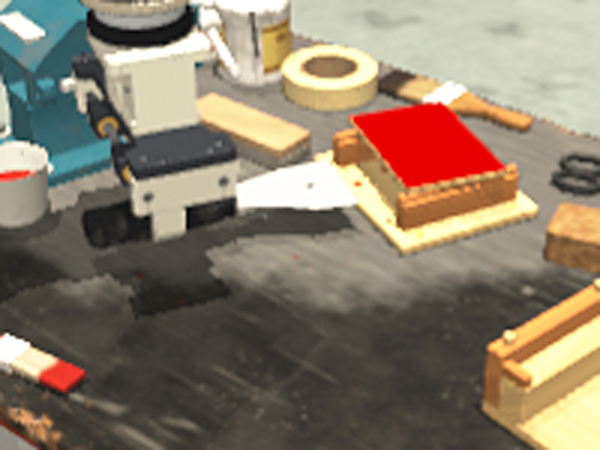

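The scene crop shows the blade tip at (355,185), level with the channel entrance. Tip height is about 26 mm as planned and the lateral error is under 2 mm. Inserting.

Request:
jog_arm:
  moves:
    - [-0.008,0,0,0]
    - [-0.02,0,0,0]
    - [-0.032,0,0,0]
    - [-0.044,0,0,0]
    - [-0.056,0,0,0]
    - [-0.068,0,0,0]
    - [-0.08,0,0,0]
    - [-0.092,0,0,0]
    - [-0.103,0,0,0]
    - [-0.111,0,0,0]
    - [-0.115,0,0,0]
    - [-0.115,0,0,0]
    - [-0.115,0,0,0]

```text
clock: 12.2
position: [0.5783, -0.0951, -0.0007]
ee_rot: [-0.759, -3.048, -0.0]
force: [-0.1, 0.7, -1.8]
width: 0.438
gripper_force: 58.0
```

```bash
cat > board.py <<'E'
from h import *
def board(vis=None):
    B=[]
    for n in("top","scene"):
        im=arm.get_image(n); W=cloud(im); c=im["color"].astype(int)
        if vis and n=="scene": cv2.imwrite(vis,cv2.resize(im["color"][120:330,200:480,::-1],None,fx=2.8,fy=2.8,interpolation=cv2.INTER_CUBIC))
        m=(c[...,0]>110)&(c[...,1]<60)&(c[...,2]<60)&(W[...,2]>.035)&(W[...,2]<.2)&(W[...,1]>-.56)&(W[...,1]<.02)&(W[...,0]>.38)
        k,l,st,ce=cv2.connectedComponentsWithStats(m.astype(np.uint8))
        i=1+st[1:,4].argmax(); P=W[l==i]
        (x,y),s,a=cv2.minAreaRect(P[:,:2].astype(np.float32)*1000)
        if s[0]<s[1]: a+=90; s=s[::-1]
        A=np.c_[P[:,:2]-P[:,:2].mean(0),np.ones(len(P))]; pl=np.linalg.lstsq(A,P[:,2],rcond=None)[0]
        print(n,"board c",round(x,1),round(y,1),"size",np.round(s,1),"x-head",round((a-90+90)%180-90,1),"z",round(pl[2],4),"grad",np.round(pl[:2],3),"npx",st[i,4])
E
python3 -c "
from board import *
go(); board()"
```

```text
now [ 0.5783 -0.0951 -0.0007] head 152.03 tilt [-0.0004  0.0002] t 12.2 q [-0.1   0.62  0.24  1.88 -0.22  0.67  1.36] w 40.2 F [-0.1  0.7 -1.8] 57.99764069728553
top board c 683.7 -145.2 size [110.5  78.1] x-head -30.5 z 0.046 grad [-0.005 -0.002] npx 558
scene board c 670.9 -176.1 size [197.   96.2] x-head -53.6 z 0.045 grad [-0.035  0.004] npx 722
```

Request:
jog_arm:
  moves:
    - [0,0,-0.003,0]
    - [0,0,-0.006,0]
    - [0,0,-0.008,0]
    - [0,0,-0.01,0]
    - [0,0,-0.012,0]
    - [0,0,-0.014,0]
    - [0,0,-0.016,0]
    - [0,0,-0.018,0]
    - [0,0,-0.021,0]
    - [0,0,-0.025,0]
    - [0,0,-0.029,0]
    - [0,0,-0.033,0]
    - [0,0,-0.037,0]
    - [0,0,-0.039,0]
    - [0,0,-0.04,0]
    - [0,0,-0.04,0]

```text
clock: 14.3
position: [0.5787, -0.0953, 0.0393]
ee_rot: [-0.759, -3.048, -0.0]
force: [-0.7, 0.1, -2.6]
width: 0.437
gripper_force: 58.0
```

```bash
python3 -c "
from board import *
go(); board('pics/s6.png')"
```

```text
now [ 0.5787 -0.0953  0.0393] head 152.02 tilt [-0.      0.0001] t 14.3 q [-0.11  0.56  0.26  1.86 -0.2   0.75  1.34] w 40.1 F [-0.7  0.1 -2.6] 57.996836146339774
top board c 682.1 -148.5 size [120.8  81.8] x-head -31.6 z 0.0718 grad [-0.068  0.056] npx 944
scene board c 684.5 -150.2 size [127.4  85.3] x-head -31.9 z 0.0709 grad [-0.067  0.053] npx 674
```

View pics/s6.png

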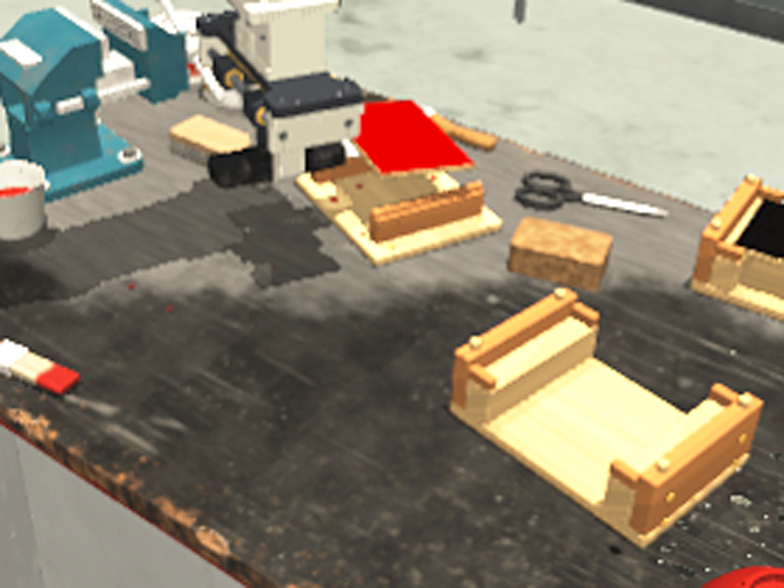

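The board sits squarely on the blade, red face up and clear of the stand; its near edge is at (430,170) in the crop. Now working out the carry.

```bash
python3 -c "
from h import *
go((.5787,-.0953,.067,152),(.399,-.4251,.067,172))"
```

```text
now [ 0.5786 -0.0953  0.0392] head 152.02 tilt [-0.0002  0.0001] t 14.4 q [-0.11  0.56  0.26  1.86 -0.2   0.75  1.34] w 40.2 F [ 0.3  0.3 -2.7] 57.99695226363838
[-0.0001  0.0001 -0.0278] 0.0003
[ 0.0038 -0.3755 -0.0278] -0.3488
```

Request:
jog_arm:
  moves:
    - [0,0,-0.006,0]
    - [0,0,-0.014,0]
    - [0,-0.004,-0.022,-0.004]
    - [0,-0.012,-0.027,-0.011]
    - [0,-0.024,-0.028,-0.022]
    - [0,-0.04,-0.028,-0.037]
    - [0,-0.06,-0.028,-0.056]
    - [0.001,-0.083,-0.028,-0.077]
    - [0.001,-0.108,-0.028,-0.1]
    - [0.001,-0.133,-0.028,-0.124]
    - [0.001,-0.158,-0.028,-0.147]
    - [0.002,-0.183,-0.028,-0.17]
    - [0.002,-0.208,-0.028,-0.193]
    - [0.002,-0.233,-0.028,-0.217]
    - [0.003,-0.258,-0.028,-0.24]
    - [0.003,-0.283,-0.028,-0.263]
    - [0.003,-0.306,-0.028,-0.284]
    - [0.003,-0.326,-0.028,-0.303]
    - [0.004,-0.342,-0.028,-0.318]
    - [0.004,-0.354,-0.028,-0.329]

```text
clock: 16.9
position: [0.4075, -0.4072, 0.0672]
ee_rot: [-0.251, -3.131, 0.0]
force: [0.1, 0.2, -2.7]
width: 0.434
gripper_force: 58.0
```

Request:
jog_arm:
  moves:
    - [0,-0.009,0,-0.009]
    - [0,-0.016,0,-0.015]
    - [0,-0.02,0,-0.019]
    - [0,-0.0215,0,-0.02]
    - [0,-0.0215,0,-0.02]
    - [0,-0.0215,0,-0.02]
    - [0,-0.0215,0,-0.02]

```text
clock: 17.77
position: [0.4058, -0.427, 0.0673]
ee_rot: [0.218, 3.134, 0.0]
force: [0.3, 1.2, -2.7]
width: 0.438
gripper_force: 58.0
```

```bash
python3 -c "
from board import *
go((.399,-.4251,.067,172)); board('pics/s7.png')"
```

```text
now [ 0.4058 -0.427   0.0673] head 172.04 tilt [0.     0.0002] t 17.775 q [ 0.58  0.52  0.2   1.82 -0.14  0.81  2.28] w 40.2 F [ 0.3  1.2 -2.7] 57.99696916714311
[0.007  0.001  0.0003] 0.0006
top board c 521.8 -441.3 size [123.8  87.8] x-head -9.7 z 0.1007 grad [-0.091  0.028] npx 1451
scene board c 514.1 -503.8 size [89.  19.8] x-head -86.5 z 0.0993 grad [-0.085  0.015] npx 143
```

View pics/s7.png

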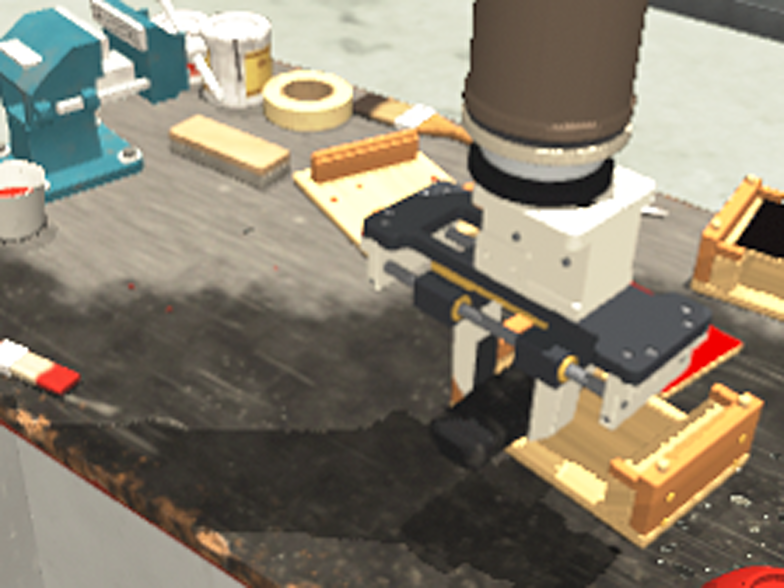

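The board is over the frame, about 7 mm too far along x. I'll correct that, lower to just above the stops and check again.

Request:
jog_arm:
  moves:
    - [0.002,0.0005,0,0]
    - [0.005,0.001,0.002,0]
    - [0.007,0.001,0.007,0]
    - [0.007,0.001,0.014,0]
    - [0.007,0.001,0.021,0]
    - [0.007,0.001,0.027,0]
    - [0.007,0.001,0.031,0]
    - [0.007,0.001,0.033,0]
    - [0.007,0.001,0.033,0]
    - [0.007,0.001,0.033,0]

```text
clock: 19.12
position: [0.399, -0.4255, 0.0345]
ee_rot: [0.219, 3.134, -0.0]
force: [-0.9, -0.3, -3.5]
width: 0.438
gripper_force: 58.0
```

```bash
python3 -c "
from board import *
go((.399,-.4251,.0003,172)); board()
im=arm.get_image('top'); W=cloud(im); z=W[...,2]
c=im['color'].astype(int)
m=(z>.048)&(z<.066)&(W[...,1]>-.56)&(W[...,1]<-.34)&(W[...,0]>.44)&(W[...,0]<.6)&(c[...,1]>70)
for s in (W[...,1]>-.42,W[...,1]<-.46):
    P=W[m&s]; print(len(P), cv2.minAreaRect(P[:,:2].astype(np.float32)*1000))
"
```

```text
now [ 0.399  -0.4255  0.0345] head 172.01 tilt [ 0.0003 -0.0003] t 19.125 q [ 0.59  0.56  0.19  1.86 -0.15  0.73  2.29] w 40.2 F [-0.9 -0.3 -3.5] 57.99697088543326
[0.     0.0004 0.0342] 0.0002
top board c 515.2 -445.1 size [133.6  86.1] x-head -11.0 z 0.0678 grad [-0.087  0.032] npx 1364
scene board c 519.0 -503.6 size [66.1 22.1] x-head -80.4 z 0.0659 grad [-0.077  0.034] npx 133
281 ((527.688232421875, -385.58843994140625), (72.585205078125, 117.58181762695312), 86.31085205078125)
234 ((507.2775573730469, -504.8182067871094), (107.2469711303711, 72.28406524658203), 9.693643569946289)
```

```bash
python3 -c "
from h import *
h=np.radians(-11.3);f=np.array([np.cos(h),np.sin(h)]);l=np.array([-f[1],f[0]])
im=arm.get_image('top'); W=cloud(im); c=im['color'].astype(int)
q=W[...,:2]-[.515,-.4405]; a=q@f*1000; e=q@l*1000
m=(c[...,0]>100)&(c[...,1]<60)&(abs(a)<60)&(abs(e)<80)&(W[...,2]>.055)
for lo in range(-45,45,15):
    s=m&(a>lo)&(a<lo+15); print('a',lo,s.sum(),'e',np.percentile(e[s],[2,98]).round(1),'mid',np.percentile(e[s],[2,98]).mean().round(1))
for lo in range(-60,60,20):
    s=m&(e>lo)&(e<lo+20); print('e',lo,s.sum(),'a',np.percentile(a[s],[2,98]).round(1))
"
```

```text
a -45 189 e [-61.3  58.8] mid -1.3
a -30 247 e [-60.8  59. ] mid -0.9
a -15 253 e [-59.9  59.5] mid -0.2
a 0 252 e [-62.2  60.5] mid -0.8
a 15 244 e [-60.9  59.2] mid -0.9
a 30 171 e [-60.6  59.8] mid -0.4
e -60 221 a [-39.5  39.8]
e -40 216 a [-39.8  39.3]
e -20 211 a [-38.4  38. ]
e 0 212 a [-37.9  37.7]
e 20 214 a [-39.4  38. ]
e 40 214 a [-40.7  37.6]
```

The board is centred within 1 mm and aligned to the frame. Lowering gently onto the ledges and the blade clear beneath.

Request:
jog_arm:
  moves:
    - [0,0,0.004,0]
    - [0,0,0.009,0]
    - [0,0,0.013,0]
    - [0,0,0.015,0]
    - [0,0,0.0165,0]
    - [0,0,0.018,0]
    - [0,0,0.0195,0]
    - [0,0,0.021,0]
    - [0,0,0.0225,0]
    - [0,0,0.024,0]
    - [0,0,0.0255,0]
    - [0,0,0.027,0]
    - [0,0,0.0285,0]
    - [0,0,0.03,0]
    - [0,0,0.032,0]
    - [0,0,0.034,0]
    - [0,0,0.034,0]
    - [0,0,0.034,0]

```text
clock: 21.58
position: [0.3989, -0.4253, 0.0003]
ee_rot: [0.219, 3.134, 0.0]
force: [0.6, -0.3, -1.5]
width: 0.438
gripper_force: 58.0
```

```bash
cat > pk.py <<'E'
from h import *
h=np.radians(-11.3);f=np.array([np.cos(h),np.sin(h)]);l=np.array([-f[1],f[0]])
im=arm.get_image('top'); W=cloud(im); c=im['color'].astype(int)
q=W[...,:2]-[.515,-.4405]; a=q@f*1000; e=q@l*1000
m=(c[...,0]>100)&(c[...,1]<60)&(abs(a)<60)&(abs(e)<80)&(W[...,2]>.035)
print("a",np.percentile(a[m],[2,98]).round(1),"e",np.percentile(e[m],[2,98]).round(1))
A=np.c_[a[m],e[m],np.ones(m.sum())]; print("z plane",np.linalg.lstsq(A,W[m][:,2]*1000,rcond=None)[0].round(3))
go((.399-.15*np.cos(np.radians(-8)),-.4251+.15*np.sin(np.radians(8)),.0003,172))
E
python3 pk.py
```

```text
a [-34.8  36.7] e [-56.4  48.8]
z plane [-8.0000e-03  1.0000e-03  4.6217e+01]
now [ 3.989e-01 -4.253e-01  3.000e-04] head 172.01 tilt [0.0001 0.    ] t 21.625 q [ 0.6   0.61  0.17  1.88 -0.16  0.66  2.31] w 40.3 F [-0.6 -0.6 -0.5] 57.997552645392716
[0.1499 0.0003 0.    ] 0.0002
```

The board lies flat at 46 mm (40 mm ledge plus 6 mm board), and the wrist force shows only the scraper's weight. Withdrawing the blade.

Request:
jog_arm:
  moves:
    - [0.006,0,0,0]
    - [0.018,0,0,0]
    - [0.032,0,0,0]
    - [0.046,0,0,0]
    - [0.06,0,0,0]
    - [0.074,0,0,0]
    - [0.088,0,0,0]
    - [0.102,0,0,0]
    - [0.116,0,0,0]
    - [0.128,0,0,0]
    - [0.136,0,0,0]
    - [0.138,0,0,0]
    - [0.138,0,-0.02,0]
    - [0.138,0,-0.045,0]
    - [0.138,0,-0.07,0]
    - [0.138,0,-0.08,0]
    - [0.138,0,-0.08,0]

```text
clock: 23.75
position: [0.2627, -0.4064, 0.0805]
ee_rot: [0.218, 3.133, -0.001]
force: [0.3, 0.3, -1.6]
width: 0.438
gripper_force: 58.0
```

```bash
python3 pk.py; python3 -c "
from h import *
go((.457,-.153,.08,91),(.457,-.153,-.0214,91))"
```

```text
a [-32.9  36.9] e [-56.8  48.3]
z plane [-8.0000e-03 -4.0000e-03  4.6072e+01]
now [ 0.2623 -0.406   0.0799] head 172.04 tilt [0.     0.0001] t 23.8 q [ 0.73  0.36  0.2   2.07 -0.1   0.72  2.43] w 40.2 F [ 0.2 -0.1 -1.9] 57.997530894353986
[0.012  0.0001 0.0796] 0.0007
now [ 0.2623 -0.406   0.0799] head 172.04 tilt [0.     0.0001] t 23.8 q [ 0.73  0.36  0.2   2.07 -0.1   0.72  2.43] w 40.2 F [ 0.2 -0.1 -1.9] 57.997530894353986
[-0.1578  0.2775 -0.    ] 1.4144
[-0.1578  0.2775  0.1014] 1.4144
```

Request:
jog_arm:
  moves:
    - [0,0.02,0,0]
    - [-0.005,0.05,0,0.1]
    - [-0.012,0.08,0,0.22]
    - [-0.022,0.11,0,0.36]
    - [-0.035,0.14,0,0.5]
    - [-0.05,0.17,0,0.64]
    - [-0.068,0.195,0,0.78]
    - [-0.088,0.22,0,0.92]
    - [-0.108,0.24,0,1.06]
    - [-0.128,0.258,0,1.2]
    - [-0.145,0.27,0,1.33]
    - [-0.158,0.2775,0,1.414]
    - [-0.158,0.2775,0.02,1.414]
    - [-0.158,0.2775,0.045,1.414]
    - [-0.158,0.2775,0.068,1.414]
    - [-0.158,0.2775,0.084,1.414]
    - [-0.158,0.2775,0.09,1.414]
    - [-0.158,0.2775,0.09,1.414]
    - [-0.158,0.2775,0.09,1.414]

```text
clock: 26.18
position: [0.4577, -0.1534, -0.0091]
ee_rot: [2.202, 2.24, 0.001]
force: [-0.0, -0.9, -2.3]
width: 0.439
gripper_force: 58.0
```

```bash
python3 -c "
from h import *
go((.457,-.153,-.0216,91))
im=arm.get_image('top'); W=cloud(im); c=im['color'].astype(int)
m=(c.min(-1)>130)&(abs(W[...,0]-.458)<.05)&(W[...,1]>-.33)&(W[...,1]<-.24)&(W[...,2]<.05)
y=W[...,1]
for lo in(-.31,-.29,-.27): s=m&(y>lo)&(y<lo+.02); print(lo,s.sum(),np.percentile(W[s][:,0],[2,98]),np.median(W[s][:,2])); P=W[s]; print(np.polyfit(P[:,0],P[:,2],1))
"
```

```text
now [ 0.4577 -0.1534 -0.0091] head 90.99 tilt [ 0.001  -0.0001] t 26.175 q [-0.05  0.53  0.35  2.15 -0.35  0.52  0.58] w 40.3 F [-0.  -0.9 -2.3] 57.99762011971325
[ 0.0004 -0.0007  0.0125] -0.0002
-0.31 168 [0.42457108 0.49385737] 0.01816893512042558
[-0.00108819  0.01647724]
-0.29 169 [0.42479976 0.49121123] 0.019835890207793295
[0.00605005 0.01599229]
-0.27 144 [0.43316265 0.48910208] 0.02113128347100319
[-0.07731318  0.05588986]
```

Request:
jog_arm:
  moves:
    - [0,0,0.004,0]
    - [0,0,0.007,0]
    - [0,0,0.009,0]
    - [0,0,0.0105,0]
    - [0,0,0.0115,0]
    - [0,0,0.012,0]
    - [0,0,0.012,0]
    - [0,0,0.012,0]

```text
clock: 27.22
position: [0.4572, -0.1533, -0.0216]
ee_rot: [-2.202, -2.241, -0.0]
force: [-0.4, 0.7, -0.7]
width: 0.44
gripper_force: 58.0
```

Request:
jog_arm:
  moves:
    - [0,0,0,0]
    - [0,0,0,0]
    - [0,0,0,0]
    - [0,0,0,0]
    - [0,0,0,0]
    - [0,0,0,0]
    - [0,0,0,0]
    - [0,0,-0.02,0]
    - [0,0,-0.05,0]
    - [0,0,-0.09,0]
    - [0,0,-0.13,0]
    - [0,0,-0.17,0]
    - [0,0,-0.2,0]
    - [0,0,-0.2,0]
    - [0,0,-0.2,0]
  hand: 0.0918

```text
clock: 29.1
position: [0.4567, -0.153, 0.1777]
ee_rot: [-2.201, -2.24, 0.0]
force: [-0.6, 0.0, 0.1]
width: 1.0
gripper_force: 0.0
```

```bash
python3 - <<'E'
from h import *
go()
im=arm.get_image('scene'); cv2.imwrite('pics/s8.png',im["color"][...,::-1])
import pk
im=arm.get_image('wrist'); W=cloud(im); z=W[...,2]
m=(z>.003)&(z<.06)&(abs(W[...,0]-.457)<.06)&(W[...,1]<-.06)&(W[...,1]>-.33); P=W[m]
print(P[:,1].min(),P[:,1].max(),np.percentile(P[:,2],[1,50,99]))
E
```

```text
now [ 0.4567 -0.153   0.1777] head 91.01 tilt [-0.0007  0.0004] t 29.1 q [-0.21  0.24  0.52  1.98 -0.14  0.97  0.39] w 91.8 F [-0.6  0.   0.1] 0.0
a [-36.4  37. ] e [-56.6  51.7]
z plane [-1.4000e-02 -3.0000e-03  4.6208e+01]
now [ 0.4564 -0.1531  0.1773] head 91.0 tilt [-0.0019  0.0003] t 29.2 q [-0.21  0.24  0.52  1.98 -0.14  0.97  0.39] w 91.8 F [ 0.5 -0.1  0.2] 0.0
[-0.2476 -0.21    0.1773] -1.4137
-0.2847893238539697 -0.09684397442098747 [0.0067311  0.01938404 0.02275433]
```

View pics/s8.png

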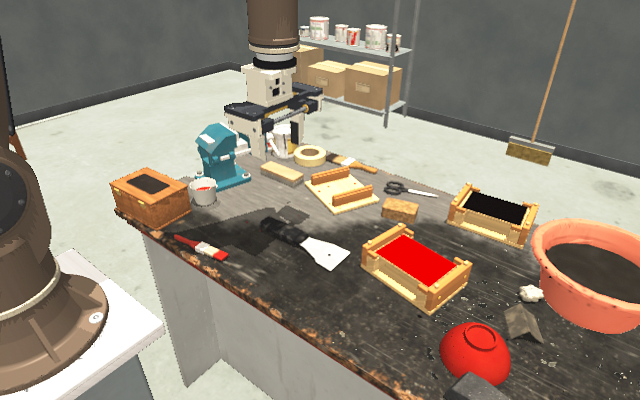

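The board lies flat, face up, in the frame at (415,262). The scraper lies flat on the bench at (305,243), the stand is empty, and the cup, cork block and whetstone are where they were. Signing off.

```bash
python3 -c "
from cell import arm
print(arm.sign_off())"
```

```text
the job is handed in; nothing more can be done
None
```

The board is flat on both ledges of the drying frame, face up and inside the corner stops, the scraper lies flat on the bench where it was, and the job was handed in at about 29 s, untouched by the gripper or arm as far as the pictures show.

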